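# Tip a spot tile out of its holder and lay it on the drainer

## Robot

A 7-joint arm with a two-finger parallel gripper is mounted at the origin on a cart in front of the work surface, level with it; the furniture and walls round the work are solid. World frame = base frame: x ahead of the robot, y to its left, z up, the work surface at z = 0. Lengths are in m, angles in degrees, forces in N, time in s.
With the tool pointing down it reaches from about 0.425 to 0.925 m from the base axis. Payload 6.8 kg.
Tool frame: the origin (TCP) lies between the finger pads; the fingertips stand 22 mm ahead of it and the grasp point (between the pads) lies 3 mm ahead of it; z points along the fingers, x is the direction in which the jaws open and shut, and the axes are right-handed (so a half turn about z gives the same grasp; the last joint's range is limited). The gripper opens to 88 mm and grips with 3 to 60 N. Pads are 20 mm wide; open, the fingers measure 115 mm over their backs; the gripper's body (75 mm by 178 mm) begins 61 mm behind the grasp point.
Start: joints at [63.306, 27.33, 1.283, 89.118, -0.659, 63.558, -4.761], TCP at [0.236, -0.632, 0.245] pointing down, gripper open.
Joint ranges: [-169.35, 169.35], [-19.33, 120.38], [-80.79, 83.38], [13.8, 139.57], [-78.32, 258.32], [9.67, 109.79], [-169.56, 169.56]. Speed limits (degrees/s): [136.94, 136.94, 180, 180, 180, 180, 180].

## Interface

Orientations are given as a 3x3 rotation matrix whose columns are the frame's x, y, z axes.
In Python, from plant import * gives the robot as it stands.
- The arm moves only by the tool servo_tool, never from a script. Its argument "series" is a list of rows, each a list of 7 numbers: the turn, a rotation vector about the tool's x, y, z in degrees, then the shift along the tool's x, y, z in cm, then the opening in per cent of the stroke, from 0 (shut) to 100 (fully open). In form: [[wx, wy, wz, x, y, z, jaw], ...]. A call has 1 to 12 rows; each row is the pose to reach, as a shift and turn from the pose measured when the call began, along the tool's axes at that moment; what a row does not reach only later rows make up. A row lasts 1/8 s, in which the tool goes at most 62.5 mm and 10.7 degrees, less where a joint would pass 70% of its speed; a pose out of reach is approached as far as the arm can. A call with a gripper value outside its range is refused whole. The fingers move at their own pace and stop on an object; the grip force is fixed at half the most. Time passes only in rows, so rows that repeat a pose let the fingers close. It gives the time, the measured TCP pose, the force and the opening at its end, in the units of the state.
- state(): the state, without advancing time (a new reading comes with each control period).
- get_image(name): name is "scene" or "top" or "wrist"; returns (picture, depth): 420x560x3 uint8, red, green, blue; 420x560 float32, m along the optical axis (not along the pixel's ray), 0 where there is no reading.
- camera_info(name): a dict with "intrinsics" (3x3 intrinsics, pixels), "T" (4x4, takes a point from camera to world coordinates). Camera axes: x right, y down, z forward; pixel columns grow to the right and rows downward; lengths in m; the calibration is good to about 2 mm. The wrist camera is an equidistant fisheye: a pixel r from the principal point sees the ray r / f radians off the axis. A picture is of the moment at which its call begins: read the wrist's pose just before it. camera_info takes no time and is no camera call; for the wrist camera it gives the pose at the moment of the call.
- job_done(): hands the job in, once; it reports no verdict.
The state is a dict: "time": time; "joint_pos": joint angles; "joint_velocities": joint speeds; "joint_efforts": joint torques, N m; "position": TCP position; "orientation": TCP orientation; "force": force on the tool from outside, world axes, zero at the start; "moment": the same for the moment, N m; "grip_width": opening from 0.0 (shut) to 1.0 (fully open).
Only numpy, scipy, OpenCV 4.12 (cv2) and the standard library are available. Lean on these libraries where they do the work, as an engineer would, in place of code of your own. Each camera call takes 0.05 s, during which the arm holds its last target.

## Task

The white spot tile lies flush in its tipping holder, with no edge to get hold of. Press down on the tile at the holder's open end until the other end stands fully up, then take the tile by its raised end, lift it out and lay it face up, flat and centred along the two rails of the wire drainer, between the upturned ends. Set it down rather than dropping it, let go, and leave the sample pot and the sample cup standing where they are.

Things in the scene. Friction and masses are not known exactly. Their poses are not given: they have to be found in the camera images.
- tile: White ceramic spot tile, 150 x 60 x 8 mm (x, y, z), about 0.16 kg, ten shallow ringed spots on its upper face. Origin: centre of its underside; x along its length, y across, z up out of the spotted face. It starts in the holder, its centre over the holder's origin and x along the holder's x, its top face 1 mm below the tops of the holder's side walls.
- holder: Grey fixed tipping holder, 170 x 76 x 46 mm, a trough closely round the tile. Origin: centre of its underside, on the bench; x along its length, z up. Side walls 5 mm thick, inner faces at y = +-33 mm, tops at z = 46 mm, run the whole length; a wall closes the +x end; the -x end is open. The tile lies on a thin steel bed (top at z = 37 mm) with a cross pivot at x = -23 mm, z = 35 mm.
- bed (a joint): Tip angle of the holder's bed, rad: 0 level as at the start, 0.45 at its stop, with the +x end of the tile up. Stiff enough to stay where it is left.
- drainer: Fixed drainer of steel wire, 204 x 76 x 80 mm: two round rails 8 mm thick along its x, at y = +-18 mm, tops 55 mm above the bench; both ends turn up to 80 mm, 188 mm clear between them. Legs are within 20 mm of the ends. Origin: on the bench under the middle; x along the rails, z up. The laid tile's underside is 55 mm above the bench; either end may point either way.
- pot: White-capped sample pot, 46 mm across, 66 mm tall, standing loose on the bench; origin at the centre of its underside. Not to be disturbed.
- cup: Sample cup with a white screw cap, 48 mm across, 60 mm tall, standing loose on the bench; origin at the centre of its underside. Not to be disturbed.
- press_point (a point): Point fixed to the holder near its open end, on the level tile's top face: 62 mm from the tile's centre towards the holder's -x, mid-width, 45 mm above the bench. Pressing the tile down here with 4 to 8 N tips tile and bed together about the pivot: this point of the tile sinks about 17 mm inside the trough and the tile's +x end rises about 43 mm, clear above the walls.
Mind the look-alikes: they are no part of the job. There is more than one size of the tile; the job needs the larger.

How it is judged (in metres and radians):
On the way, in this order (a step that is already met when the one before it is completed fails the run):
1. the tile is tipped up in the holder by pressing its end: bed beyond 0.38 rad and the tile tilted with it (value of joint bed above 0.38 rad and angle between tile's own z axis and vertical above 0.33 rad and z of tile in the frame of holder below 0.06 m), for 0.2 s.
2. the tile is lifted clear of the holder, its origin over 85 mm above the bench (height (world z) of tile above 0.085 m), for 0.1 s.
At the end, for the whole second after the job is handed in: The tile lies at rest, face up and level (within 0.06 rad), on both rails of the drainer, its underside 51 to 59 mm above the bench, its centre within 22 mm along and 12 mm across of the drainer's middle, its length within 0.2 rad of the rails (x of tile in the frame of drainer between -0.022 and 0.022 m and y of tile in the frame of drainer between -0.012 and 0.012 m and z of tile in the frame of drainer between 0.051 and 0.059 m and angle between the x axis of tile and the x axis of drainer, either way round below 0.2 rad and angle between tile's own z axis and vertical below 0.06 rad and linear speed of tile below 0.02 m/s); the robot touches nothing.
It fails at once if the tile is dropped (faster than 0.6 m/s with no finger on it) (linear speed of tile above 0.6 m/s and contact force between the fingers and tile below 0.05 N).
It fails at once if the pot or the cup is moved more than 30 mm or knocked over (distance of any of pot, cup from where it was at the start of the episode above 0.03 m or angle between any of pot, cup's own z axis and vertical above 0.5 rad).
It also fails if it takes over 54 s, if anything falls off the work surface, if the arm or the gripper's body presses on something with over 40 N, if the wrist force passes 120 N, or if a joint passes its speed limit or range.

## Working session

There is one attempt and no reset: what is moved stays moved. The work goes in short steps, Python scripts to look and compute and a tool call to move; the robot and the scene stay as the last step left them, time stands still between calls to the robot, and variables do not carry over. Pictures are saved under pics/ and viewed, and the job is handed in when it is done.

Besides the shell and the picture viewer there is one more tool, called as a command line: name --pt "numbers of a row" for each row, then --argument value for the rest. servo_tool: Moves the arm, as the interface text tells. Its arguments: {"type":"object","properties":{"series":{"type":"array","items":{"type":"array","items":{"type":"number"}}}},"required":["series"]}

```bash
mkdir -p pics; ls; cat > h.py <<'E'
from plant import *
import numpy as np, cv2
def snap(n,tag):
    ci=camera_info(n); im,d=get_image(n)
    cv2.imwrite(f'pics/{tag}.png',im[:,:,::-1]); np.savez(f'pics/{tag}.npz',im=im,d=d,K=ci['intrinsics'],T=ci['T'])
    return im,d,ci
E
python3 - <<'E'
from h import *
s=state();print(s)
for n in ['scene','top','wrist']:
    im,d,ci=snap(n,n+'0'); print(n,np.round(ci['intrinsics'],1).tolist(),np.round(ci['T'],3).tolist())
E
```

```text
pics
{'time': 0.0, 'joint_pos': array([63.30669216, 27.37362394,  1.27895379, 89.17843242, -0.657927  ,
       63.55750176, -4.75973136]), 'joint_velocities': array([-0.06782078,  0.02794226, -0.00510465,  0.09259248, -0.0430208 ,
       -0.06425442,  0.02232258]), 'joint_efforts': array([ 1.37351249e-04, -5.82863724e+01,  1.53449871e+00, -2.72609496e+01,
       -5.43447363e-02,  1.69669330e-02,  1.59533320e-04]), 'position': array([ 0.23618132, -0.63172734,  0.24370587]), 'orientation': array([[ 3.50268115e-01, -9.36649177e-01, -7.52641953e-04],
       [-9.36647791e-01, -3.50268896e-01,  1.61761919e-03],
       [-1.77876875e-03,  1.38359997e-04, -9.99998408e-01]]), 'force': array([0.41940587, 0.26830301, 1.17570777]), 'moment': array([-0.03993386, -0.00580175, -0.02506796]), 'grip_width': 0.9952369487353283}
scene [[463.7, 0.0, 282.6], [0.0, 463.7, 202.6], [0.0, 0.0, 1.0]] [[-0.901, -0.32, 0.293, 0.186], [-0.433, 0.663, -0.61, 0.242], [0.001, -0.677, -0.736, 0.685], [0.0, 0.0, 0.0, 1.0]]
top [[402.4, 0.0, 283.1], [0.0, 402.4, 212.7], [0.0, 0.0, 1.0]] [[0.019, -0.99, 0.139, 0.33], [-1.0, -0.021, -0.013, -0.255], [0.016, -0.138, -0.99, 0.909], [0.0, 0.0, 0.0, 1.0]]
wrist [[325.2, 0.0, 281.3], [0.0, 325.2, 207.8], [0.0, 0.0, 1.0]] [[0.351, -0.894, -0.279, 0.313], [-0.937, -0.335, -0.103, -0.603], [-0.001, 0.298, -0.955, 0.383], [0.0, 0.0, 0.0, 1.0]]
```

View pics/scene0.png

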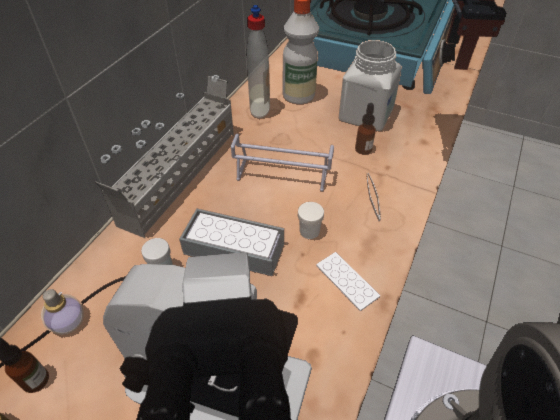

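View pics/top0.png

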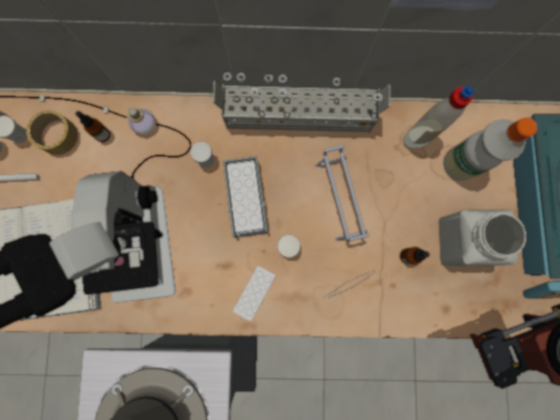

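View pics/wrist0.png

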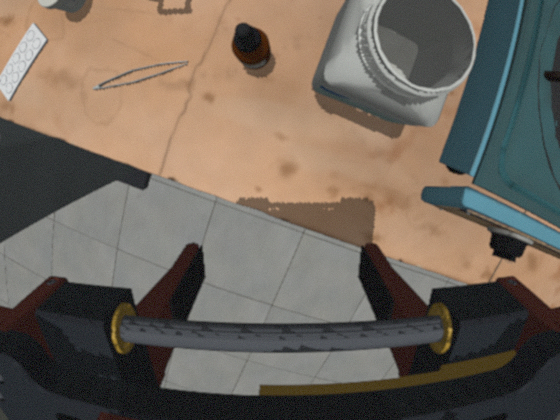

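The top view shows these objects:
- Holder with tile at about (246,197).
- Drainer at about (345,195).
- White-capped pots at (202,155) and (289,247).
- A loose, smaller look-alike tile at (254,293).

The holder tile fits because it lies in the trough and is larger. I'll enlarge crops to confirm.

```bash
python3 - <<'E'
import cv2
a=cv2.imread('pics/top0.png')[130:330,180:380]; cv2.imwrite('pics/topc.png',cv2.resize(a,(800,800),interpolation=cv2.INTER_CUBIC)[:600])
a=cv2.imread('pics/scene0.png')[120:320,130:397]; cv2.imwrite('pics/scc.png',cv2.resize(a,(800,600),interpolation=cv2.INTER_CUBIC))
E
```

```text
(no output)
```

View pics/topc.png

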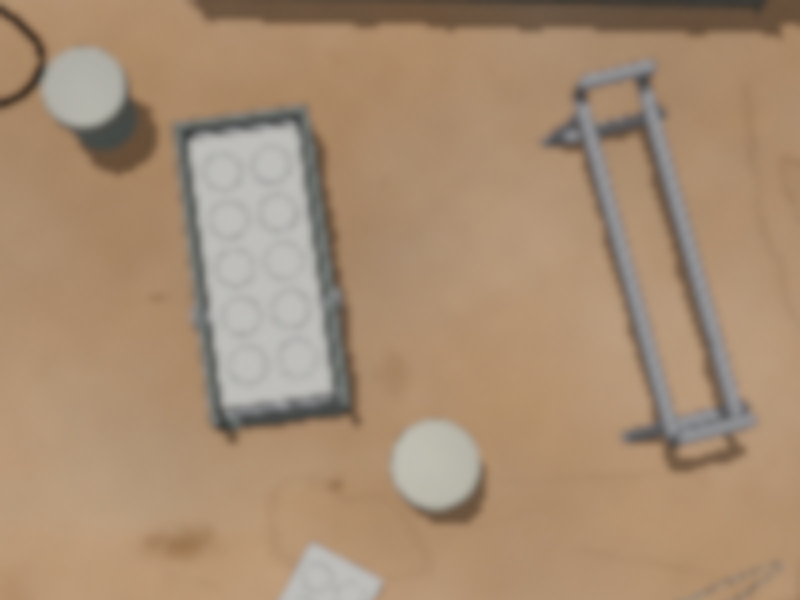

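View pics/scc.png

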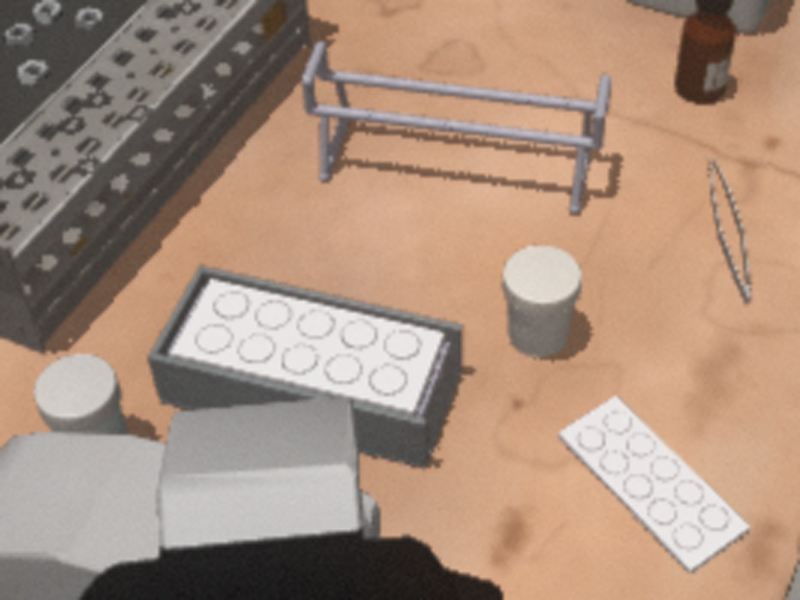

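In the crops, the pivot pin ends stand at (200,318) and (337,298), nearer the bottom of the holder. So the open end is at the bottom, facing the robot, and the closed wall is at the top. In the scene crop the open end is on the right. Next I triangulate from the two views.

```bash
cat >> h.py <<'E'
def ray(f,uv):
    z=np.load(f'pics/{f}.npz'); K,T=z['K'],z['T']
    d=np.linalg.inv(K)@np.array([uv[0],uv[1],1]); return T[:3,3],T[:3,:3]@d,z['d'][int(round(uv[1])),int(round(uv[0]))]
def atz(f,uv,z):
    o,d,_=ray(f,uv); return o+d*(z-o[2])/d[2]
def tri(a,b):
    (o1,d1,_),(o2,d2,_)=a,b
    A=np.stack([d1,-d2],1); t=np.linalg.lstsq(A,o2-o1,rcond=None)[0]
    p,q=o1+d1*t[0],o2+d2*t[1]; return (p+q)/2,np.linalg.norm(p-q)
E
python3 - <<'E'
from h import *
t=lambda u,v:((u+.5)/4-.5+180,(v+.5)/4-.5+130)
s=lambda u,v:((u+.5)/3-.5+130,(v+.5)/3-.5+120)
P={'tileTL':(t(190,135),s(212,280)),'tileTR':(t(298,123),s(447,333)),}
# scene: camera looks -y-ish toward +x ; match corners
tc=[(190,135),(298,123),(333,400),(220,410)]
for q in tc:
    o,d,dep=ray('top0',t(*q)); print('top tile',q,np.round(atz('top0',t(*q),.045),4),'depth pt',np.round(o+d*dep,4))
for q in [(212,280),(447,333),(412,411),(170,355)]:
    o,d,dep=ray('scene0',s(*q)); print('scene tile',q,np.round(atz('scene0',s(*q),.045),4),np.round(o+d*dep,4))
for n,q in dict(r1a=(582,92),r1b=(669,430),r2a=(645,82),r2b=(740,413)).items():
    o,d,dep=ray('top0',t(*q)); print(n,np.round(atz('top0',t(*q),.055),4),np.round(o+d*dep,4))
for n,q in dict(ra=(318,75),rb=(600,104),rc=(310,110),rd=(595,143)).items():
    o,d,dep=ray('scene0',s(*q)); print(n,np.round(atz('scene0',s(*q),.055),4),np.round(o+d*dep,4))
for n,q,h in (('cup',(84,88),.06),('pot',(436,465),.066)):
    o,d,dep=ray('top0',t(*q)); print(n,np.round(atz('top0',t(*q),h),4),np.round(o+d*dep,4))
for n,q in (('capL',(78,382)),('capR',(541,275))):
    o,d,dep=ray('scene0',s(*q)); print(n,np.round(o+d*dep,4))
E
```

```text
top tile (190, 135) [ 0.5578 -0.1416  0.045 ] depth pt [ 0.561  -0.1399  0.0327]
top tile (298, 123) [ 0.566  -0.2007  0.045 ] depth pt [ 0.5709 -0.1996  0.0268]
top tile (333, 400) [ 0.4131 -0.224   0.045 ] depth pt [ 0.4171 -0.2224  0.0031]
top tile (220, 410) [ 0.4064 -0.1634  0.045 ] depth pt [ 0.4084 -0.1611  0.0232]
scene tile (212, 280) [ 0.5649 -0.1994  0.045 ] [ 0.5652 -0.1998  0.0444]
scene tile (447, 333) [ 0.417  -0.2243  0.045 ] [ 0.4184 -0.227   0.0413]
scene tile (412, 411) [ 0.41   -0.1649  0.045 ] [ 0.4104 -0.1655  0.044 ]
scene tile (170, 355) [ 0.5554 -0.1394  0.045 ] [ 0.5592 -0.1433  0.0384]
r1a [ 0.5843 -0.3563  0.055 ] [ 0.5814 -0.3551  0.0647]
r1b [ 0.3998 -0.4035  0.055 ] [ 0.3999 -0.4038  0.0531]
r2a [ 0.5908 -0.3909  0.055 ] [ 0.5894 -0.3902  0.0595]
r2b [ 0.4096 -0.4415  0.055 ] [ 0.4096 -0.4415  0.0551]
ra [ 0.5952 -0.3853  0.055 ] [ 0.5969 -0.3879  0.0524]
rb [ 0.4076 -0.4421  0.055 ] [ 0.3987 -0.4147  0.0803]
rc [ 0.5821 -0.3513  0.055 ] [ 0.5814 -0.3502  0.0561]
rd [ 0.3962 -0.4046  0.055 ] [ 0.396  -0.4041  0.0555]
cup [ 0.5787 -0.0852  0.06  ] [ 0.5766 -0.0866  0.067 ]
pot [ 0.3781 -0.2794  0.066 ] [ 0.3784 -0.2796  0.0596]
capL [ 0.5787 -0.0888  0.0658]
capR [ 0.3803 -0.2775  0.0607]
```

Both views agree on height, reach and size: the tile is about 150 x 60 mm with its top at about 45 mm. The 66 mm cap at (84,88) in the top crop is the pot, and the 60 mm one at (436,465) is the cup. I'll write a helper that turns target poses into tool-frame rows.

```bash
cat >> h.py <<'E'
from scipy.spatial.transform import Rotation as Ro
HY=9.07; HC=np.array([0.4863,-0.182])
DY=15.6; DC=np.array([0.4957,-0.397])
def toolR(yaw,tilt=0):
    # jaws across object's x; tilt>0: tool z leans to +x of object
    a=np.radians(yaw); u=np.array([np.cos(a),np.sin(a),0]); l=np.array([-u[1],u[0],0])
    t=np.radians(tilt); z=np.sin(t)*u-np.cos(t)*np.array([0,0,1]); x=-l
    return np.stack([x,np.cross(z,x),z],1),u
def rel(p,R):
    s=state(); R0=s['orientation']; 
    w=Ro.from_matrix(R0.T@R).as_rotvec(degrees=True); d=R0.T@(np.array(p)-s['position'])*100
    print('rel',np.round(w,2),np.round(d,2),'|d| mm',round(np.linalg.norm(d)*10,1)); return w,d
E
python3 - <<'E'
from h import *
R,u=toolR(HY); p=np.r_[HC-.062*u[:2],.16]; print(p); rel(p,R)
E
```

```text
[ 0.42507522 -0.19177374  0.16      ]
rel [1.000e-02 8.000e-02 1.143e+01] [-34.6  -33.1    8.44] |d| mm 486.2
```

servo_tool --pt "0 0 6 -17 -16.5 1 50" --pt "0 0 11.4 -34.6 -33.1 5 0" --pt "0 0 11.4 -34.6 -33.1 5 0" --pt "0 0 11.4 -34.6 -33.1 5 0" --pt "0 0 11.4 -34.6 -33.1 5 0" --pt "0 0 11.4 -34.6 -33.1 5 0" --pt "0 0 11.4 -34.6 -33.1 5 0" --pt "0 0 11.4 -34.6 -33.1 5 0" --pt "0 0 11.4 -34.6 -33.1 5 0" --pt "0 0 11.4 -34.6 -33.1 5 0" --pt "0 0 11.4 -34.6 -33.1 5 0" --pt "0 0 11.4 -34.6 -33.1 5 0"

```text
time: 1.65
position: [0.4247, -0.1929, 0.1944]
orientation: [[0.156, -0.988, -0.001], [-0.988, -0.156, 0.001], [-0.001, 0.0, -1.0]]
force: [0.5, 0.4, 0.6]
grip_width: 0.004
```

```bash
python3 - <<'E'
from h import *
s=state();print(s['time'],s['position'],s['force'],s['grip_width'])
R,u=toolR(HY); p=np.r_[HC-.062*u[:2],.08]; rel(p,R)
snap('wrist','w1')
E
```

```text
1.65 [ 0.42465669 -0.19289568  0.19440061] [0.50196274 0.41441012 0.61026902] 0.0038794058359356907
rel [ 0.02  0.06 -0.1 ] [-0.09 -0.06 11.44] |d| mm 114.4
```

View pics/w1.png

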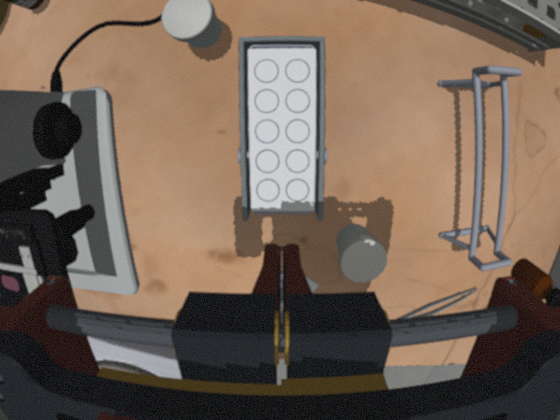

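The wrist view shows the holder upright with the tile's corners at about (247,45), (316,45), (319,211) and (247,211). The open end is at the bottom and the pivot pins are at about (243,156) and (324,155). The drainer is on the right. I'll enlarge the drainer and measure.

```bash
cat >> h.py <<'E'
def fray(f,uv):
    z=np.load(f'pics/{f}.npz'); K,T=z['K'],z['T']
    x=(uv[0]-K[0,2])/K[0,0]; y=(uv[1]-K[1,2])/K[1,1]; r=np.hypot(x,y)
    d=np.array([x/r*np.sin(r),y/r*np.sin(r),np.cos(r)]); return T[:3,3],T[:3,:3]@d,0
def fatz(f,uv,z):
    o,d,_=fray(f,uv); return o+d*(z-o[2])/d[2]
E
python3 - <<'E'
from h import *
c=[]
for q in [(247,45),(316,45),(319,211.5),(247,211.5)]:
    p=fatz('w1',q,.045); c.append(p); print(np.round(p,4))
c=np.array(c); m=(c[0]+c[1]-c[2]-c[3])/2; print('ctr',c.mean(0),'len',np.linalg.norm(m),'yaw',np.degrees(np.arctan2(m[1],m[0])), 'w',np.linalg.norm(c[0]-c[1]),np.linalg.norm(c[2]-c[3]))
# top vs wrist triangulation
t=lambda u,v:((u+.5)/4-.5+180,(v+.5)/4-.5+130)
for a,b in zip([(190,135),(298,123),(333,400),(220,410)],[(247,45),(316,45),(319,211.5),(247,211.5)]):
    print(tri(ray('top0',t(*a)),fray('w1',b)))
im=cv2.imread('pics/w1.png')[50:290,420:560]; cv2.imwrite('pics/w1d.png',cv2.resize(im,None,fx=2.5*1,fy=2.5,interpolation=cv2.INTER_CUBIC))
E
```

```text
[ 0.5585 -0.1414  0.045 ]
[ 0.5679 -0.2009  0.045 ]
[ 0.4182 -0.2298  0.045 ]
[ 0.4076 -0.163   0.045 ]
ctr [ 0.4880534  -0.18377164  0.045     ] len 0.1524274012272832 yaw 9.531182380361884 w 0.060199671306850236 0.06756374580508485
(array([ 0.56014608, -0.14030277,  0.03606696]), np.float64(0.00016273964637292634))
(array([ 0.56789633, -0.20079481,  0.04112155]), np.float64(0.0018317005255528676))
(array([ 0.41521766, -0.22712866,  0.04087994]), np.float64(0.00749866640421291))
(array([ 0.40668269, -0.16299536,  0.04220798]), np.float64(0.0002749291435343131))
```

View pics/w1d.png

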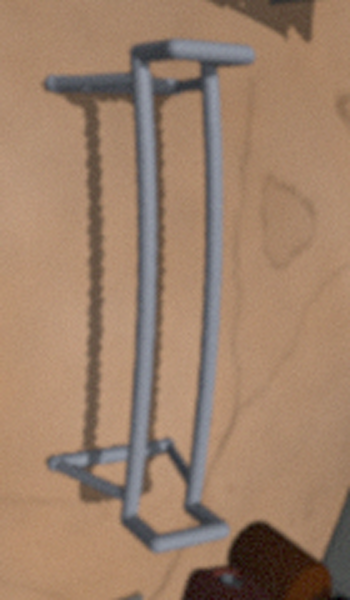

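```bash
python3 - <<'E'
from h import *
w=lambda u,v:((u+.5)/2.5-.5+420,(v+.5)/2.5-.5+50)
for n,q in dict(La=(142,100),L1=(147,200),L2=(131,430),Lb=(131,505),Ra=(211,100),R1=(212,200),R2=(198,430),Rb=(194,495)).items():
    print(n,np.round(fatz('w1',w(*q),.051),4))
# top rails centre lines (crop coords), z .051
t=lambda u,v:((u+.5)/4-.5+180,(v+.5)/4-.5+130)
for q in [(605,170),(650,350),(665,160),(715,335)]: print('top',np.round(atz('top0',t(*q),.051),4))
# upturned end tops z~.076
for q in [(582,82),(650,70),(672,437),(750,420)]: print('top end',np.round(atz('top0',t(*q),.076),4))
for q in [(175,48),(250,54),(155,545),(222,530)]: print('wr end',np.round(fatz('w1',w(*q),.076),4))
E
```

```text
La [ 0.5656 -0.3615  0.051 ]
L1 [ 0.5276 -0.3725  0.051 ]
L2 [ 0.4343 -0.3941  0.051 ]
Lb [ 0.4011 -0.4077  0.051 ]
Ra [ 0.5764 -0.3962  0.051 ]
R1 [ 0.5363 -0.4061  0.051 ]
R2 [ 0.4396 -0.4318  0.051 ]
Rb [ 0.4096 -0.4429  0.051 ]
top [ 0.5418 -0.3696  0.051 ]
top [ 0.443  -0.3941  0.051 ]
top [ 0.5482 -0.4025  0.051 ]
top [ 0.4519 -0.4293  0.051 ]
top end [ 0.5836 -0.3538  0.076 ]
top end [ 0.5911 -0.3903  0.076 ]
top end [ 0.3944 -0.4014  0.076 ]
top end [ 0.4041 -0.4421  0.076 ]
wr end [ 0.5838 -0.3568  0.076 ]
wr end [ 0.5942 -0.3938  0.076 ]
wr end [ 0.394  -0.4083  0.076 ]
wr end [ 0.404  -0.4443  0.076 ]
```

servo_tool --pt "0 0 0 0 0 6 0" --pt "0 0 0 0 0 11.5 0" --pt "0 0 0 0 0 12 0" --pt "0 0 0 0 0 12 0" --pt "0 0 0 0 0 12 0"

```text
time: 2.33
position: [0.4262, -0.1932, 0.0764]
orientation: [[0.156, -0.988, 0.003], [-0.988, -0.156, -0.0], [0.001, -0.003, -1.0]]
force: [0.5, -0.6, -0.0]
grip_width: 0.006
```

```bash
sed -i 's/^HY=.*/HY=9.2; HC=np.array([0.487,-0.1825])/;s/^DY=.*/DY=14.8; DC=np.array([0.494,-0.3985])/' h.py; python3 - <<'E'
from h import *
s=state();print(s['time'],s['position'],s['force'],s['moment'])
R,u=toolR(HY); p=np.r_[HC-.062*u[:2],.067]; rel(p,R)
E
```

```text
2.325 [ 0.4262038  -0.19323056  0.07640963] [ 0.53995717 -0.60429183 -0.01513148] [ 0.0774627   0.03706196 -0.07729174]
rel [-0.17 -0.04 -0.22] [-0.09  0.03  0.94] |d| mm 9.5
```

servo_tool --pt "0 0 0 0 0 0.9 0" --pt "0 0 0 0 0 1.2 0" --pt "0 0 0 0 0 1.5 0" --pt "0 0 0 0 0 1.8 0" --pt "0 0 0 0 0 1.8 0"

```text
time: 2.95
position: [0.4259, -0.1939, 0.0587]
orientation: [[0.155, -0.988, 0.003], [-0.988, -0.155, -0.001], [0.002, -0.002, -1.0]]
force: [-2.3, -1.6, 4.8]
grip_width: 0.004
```

```bash
python3 - <<'E'
from h import *
s=state();print(s['time'],s['position'],s['force'],s['moment'])
snap('scene','s2')
im=cv2.imread('pics/s2.png')[120:320,130:397]; cv2.imwrite('pics/s2c.png',cv2.resize(im,(800,600),interpolation=cv2.INTER_CUBIC))
E
```

```text
2.95 [ 0.42594876 -0.193921    0.0587448 ] [-2.29999788 -1.63430238  4.76476216] [-0.38948287  0.39598674 -0.01808835]
```

View pics/s2c.png

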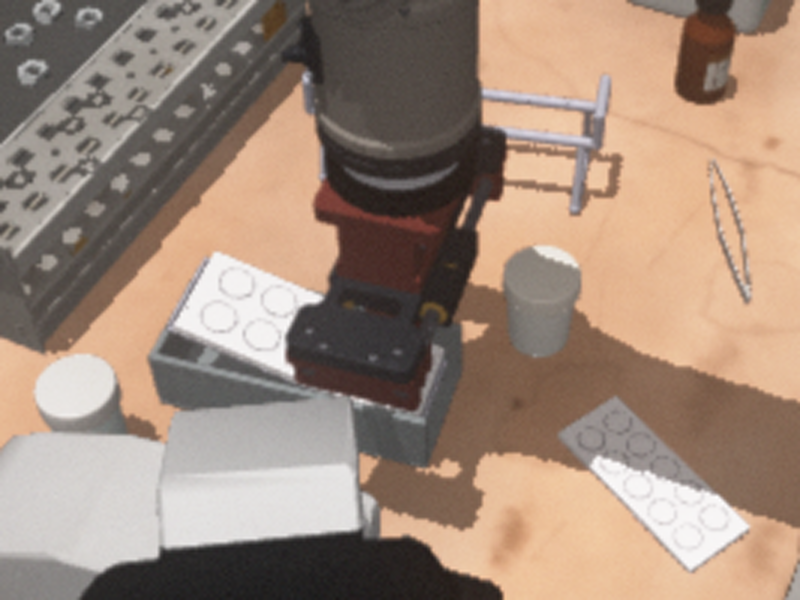

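The tile is tipping: its far end, around (215,260), has risen above the walls, and the force is about 5 N. I'll keep going in small steps.

servo_tool --pt "0 0 0 0 0 0.3 0" --pt "0 0 0 0 0 0.6 0" --pt "0 0 0 0 0 0.6 0"

```text
time: 3.38
position: [0.4261, -0.194, 0.0537]
orientation: [[0.155, -0.988, 0.003], [-0.988, -0.155, -0.002], [0.002, -0.003, -1.0]]
force: [-4.3, 0.4, 15.7]
grip_width: 0.004
```

servo_tool --pt "0 0 0 0 0 0.2 0" --pt "0 0 0 0 0 0.3 0" --pt "0 0 0 0 0 0.3 0"

```text
time: 3.75
position: [0.4263, -0.1941, 0.0531]
orientation: [[0.155, -0.988, 0.003], [-0.988, -0.155, -0.002], [0.003, -0.003, -1.0]]
force: [-10.9, 3.4, 37.0]
grip_width: 0.008
```

The force rose sharply to 37 N with little travel, so the bed is at its stop. I'll back off upward and then check the tilt.

servo_tool --pt "0 0 0 0 0 -1 0" --pt "0 0 0 0 0 -6 20" --pt "0 0 0 0 0 -10 60" --pt "0 0 0 0 0 -10 100" --pt "0 0 0 0 0 -10 100" --pt "0 0 0 0 0 -10 100"

```text
time: 4.5
position: [0.4251, -0.1935, 0.1519]
orientation: [[0.155, -0.988, 0.001], [-0.988, -0.155, -0.001], [0.002, -0.001, -1.0]]
force: [-0.7, -1.1, -0.8]
grip_width: 0.533
```

```bash
python3 - <<'E'
from h import *
s=state();print(s['time'],s['position'],s['force'],s['grip_width'])
snap('scene','s3'); snap('wrist','w3')
im=cv2.imread('pics/s3.png')[170:290,160:320]; cv2.imwrite('pics/s3c.png',cv2.resize(im,(800,600),interpolation=cv2.INTER_CUBIC))
E
```

```text
4.5 [ 0.42513578 -0.19350557  0.15191879] [-0.70492877 -1.12110219 -0.78229083] 0.5328880037407439
```

View pics/s3c.png

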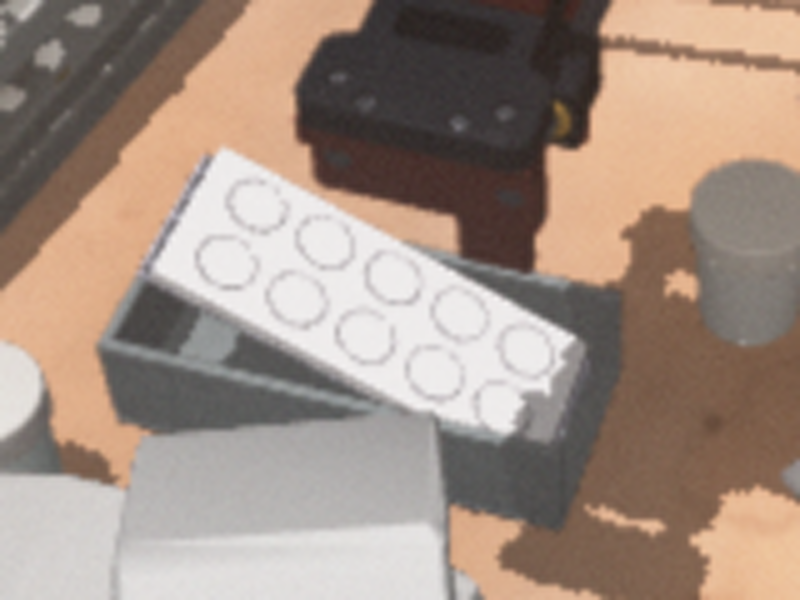

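View pics/w3.png

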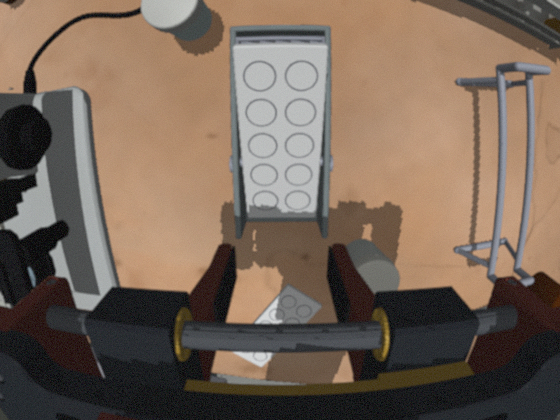

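The tile stays tipped, with its raised end at (222,148) and (155,270) in the scene crop and about (236,43) and (328,43) in the wrist view. I'll measure the raised end and the tile plane.

```bash
python3 - <<'E'
from h import *
s=lambda u,v:((u+.5)/5-.5+160,(v+.5)/5-.5+170)
A=tri(ray('s3',s(222,148)),fray('w3',(328,43))); B=tri(ray('s3',s(155,270)),fray('w3',(236,43)))
print(A,B)
z=np.load('pics/s3.npz'); P=[]
for v in np.arange(175,420,6):
  for u in np.arange(170,560,6):
    uv=s(u,v); r=z['im'][int(round(uv[1])),int(round(uv[0]))]
    # inside quad of tile
    if cv2.pointPolygonTest(np.array([(225,160),(565,345),(490,420),(165,265)],np.float32),(float(u),float(v)),False)>0:
        o,d,dep=ray('s3',uv); P.append(o+d*dep)
P=np.array(P); c=np.median(P,0)
for k in range(5):
    c=P.mean(0); n=np.linalg.svd(P-c)[2][2]; n*=np.sign(n[2]); e=abs((P-c)@n); P=P[e<max(.002,2*e.std())]
R,u=toolR(HY)
print('tilt',np.degrees(np.arccos(n[2])),'n',n,'resid',e.std(),len(P))
# top-surface height along holder x from plane
for sx in (-60,0,40,60,68):
    q=HC+sx/1000*u[:2]; print(sx, c[2]-(n[0]*(q[0]-c[0])+n[1]*(q[1]-c[1]))/n[2])
for p in (A[0],B[0]): print('along,across',(p[:2]-HC)@u[:2],(p[:2]-HC)@np.array([-u[1],u[0]]))
E
```

```text
(array([ 0.55386917, -0.20332755,  0.0834825 ]), np.float64(0.00011664839901181386)) (array([ 0.54474196, -0.14599896,  0.08262491]), np.float64(0.0005441073077087287))
tilt 25.741845165129586 n [-0.42481279 -0.09036263  0.90076006] resid 0.0005382159655484153 602
-60 0.028939314766730142
0 0.05783460491088266
40 0.07709813167365101
60 0.08672989505503514
68 0.09058260040758884
along,across 0.06267905103643324 -0.031250753123904594
along,across 0.06283500738180178 0.026799642963183934
```

Tilt is 25.7° (0.449 rad) with the bed at its stop, and the raised top edge is about 62 mm along at about 85 mm height, as the geometry predicts. I'll grasp across the width 50 mm up the tile, with the tool perpendicular to its face.

```bash
cat >> h.py <<'E'
def grasp_pose(s=.050,h=.006+.002,back=0):
    t=np.radians(25.7); R,u=toolR(HY,25.7)
    ax=-.023+(s+.023)*np.cos(t)-h*np.sin(t); z=.035+(s+.023)*np.sin(t)+h*np.cos(t)
    g=np.r_[HC+ax*u[:2]-.001*np.array([-u[1],u[0]]),z]
    return g-R[:,2]*(.003+back),R
E
python3 - <<'E'
from h import *
for b in (.07,0):
    p,R=grasp_pose(back=b); print(p); rel(p,R)
E
```

```text
[ 0.49471368 -0.18226369  0.13964435]
rel [25.65 -0.15 -0.25] [-0.04 -7.03  1.25] |d| mm 71.4
[ 0.52467932 -0.17741031  0.07656896]
rel [25.65 -0.15 -0.25] [ -0.06 -10.06   7.56] |d| mm 125.8
```

servo_tool --pt "8 0 0 0 -2 -1 100" --pt "17 0 0 0 -4.5 -1 100" --pt "25.7 -0.1 -0.2 0 -7 0 100" --pt "25.7 -0.1 -0.2 0 -7 1.2 100" --pt "25.7 -0.1 -0.2 0 -7 1.2 100" --pt "25.7 -0.1 -0.2 0 -7 1.2 100"

```text
time: 5.35
position: [0.4952, -0.1821, 0.1403]
orientation: [[0.161, -0.889, 0.428], [-0.987, -0.145, 0.069], [0.001, -0.434, -0.901]]
force: [0.0, 0.3, 0.6]
grip_width: 1.001
```

```bash
python3 - <<'E'
from h import *
s=state(); print(s['time'],s['position'],s['grip_width'])
for b in (.03,0,):
    p,R=grasp_pose(back=b); rel(p,R)
snap('wrist','w4')
E
```

```text
5.35 [ 0.49515315 -0.18214365  0.14027627] 1.0011285753347325
rel [ 0.01 -0.01  0.06] [0.   0.07 4.04] |d| mm 40.4
rel [ 0.01 -0.01  0.06] [0.   0.07 7.04] |d| mm 70.4
```

View pics/w4.png

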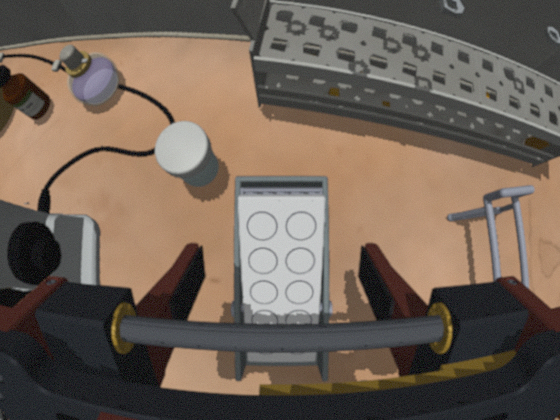

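The tile lies between the open fingers at about (238–327, 195), centred on the jaws at column 282. I'll go down in two steps, watching the force.

servo_tool --pt "0 0 0 0 0 3 100" --pt "0 0 0 0 0 5 100" --pt "0 0 0 0 0.1 6.5 100" --pt "0 0 0 0 0.1 7 100" --pt "0 0 0 0 0.1 7 100"

```text
time: 6.02
position: [0.5253, -0.1761, 0.0771]
orientation: [[0.163, -0.889, 0.428], [-0.987, -0.147, 0.07], [0.001, -0.434, -0.901]]
force: [0.0, -0.1, 0.3]
grip_width: 0.999
```

```bash
python3 - <<'E'
from h import *
s=state(); print(s['time'],s['position'],s['force'])
p,R=grasp_pose(); rel(p,R)
snap('scene','s5');snap('wrist','w5')
im=cv2.imread('pics/s5.png')[130:290,140:353]; cv2.imwrite('pics/s5c.png',cv2.resize(im,(800,600),interpolation=cv2.INTER_CUBIC))
E
```

```text
6.025 [ 0.52532352 -0.17613366  0.07708389] [ 0.04628603 -0.0612774   0.29942029]
rel [-0.02  0.04  0.2 ] [0.12 0.1  0.01] |d| mm 1.5
```

View pics/s5c.png

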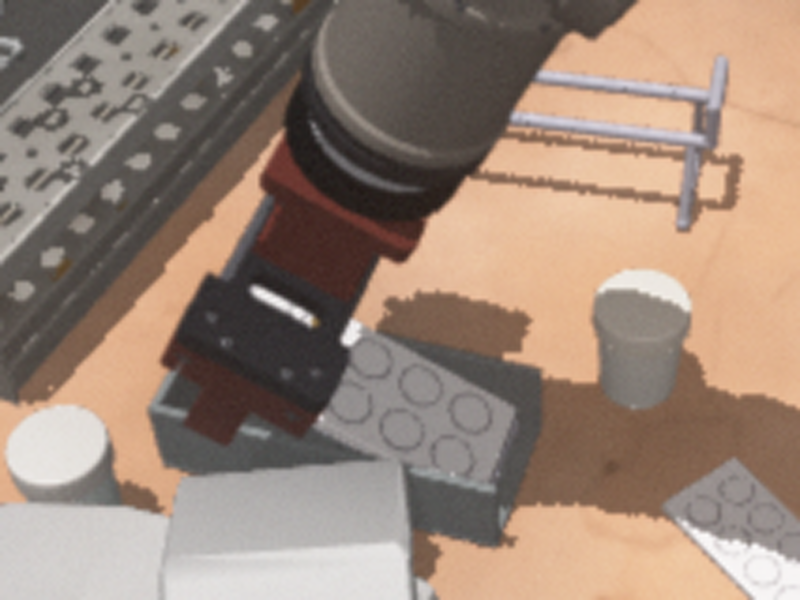

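View pics/w5.png

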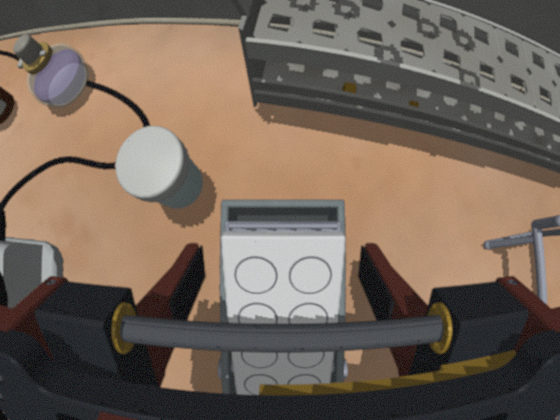

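The tile's raised end is between the fingers, from (221,236) to (345,236), the pot is clear, and there is no contact force. I'll close the gripper.

servo_tool --pt "0 0 0 0.1 0.1 0 80" --pt "0 0 0 0.1 0.1 0 60" --pt "0 0 0 0.1 0.1 0 50" --pt "0 0 0 0.1 0.1 0 40" --pt "0 0 0 0.1 0.1 0 30" --pt "0 0 0 0.1 0.1 0 30" --pt "0 0 0 0.1 0.1 0 30"

```text
time: 7.0
position: [0.5243, -0.1781, 0.0772]
orientation: [[0.162, -0.889, 0.429], [-0.987, -0.147, 0.069], [0.002, -0.435, -0.901]]
force: [-0.4, -1.3, 1.3]
grip_width: 0.681
```

The grip stopped at 60 mm, which is the tile's width. I'll lift slowly, perpendicular to the tile first.

servo_tool --pt "0 0 0 0 0 -0.5 20" --pt "0 0 0 0 0 -1.5 20" --pt "0 0 0 0 0 -3 20" --pt "0 0 0 0 0 -4.5 20" --pt "0 0 0 0 0 -6 20" --pt "0 0 0 0 0 -7.5 20" --pt "0 0 0 0 0 -9 20" --pt "0 0 0 0 0 -10 20" --pt "0 0 0 0 0 -10 20"

```text
time: 8.12
position: [0.4812, -0.1849, 0.1678]
orientation: [[0.162, -0.888, 0.43], [-0.987, -0.147, 0.069], [0.002, -0.435, -0.9]]
force: [-0.5, -0.7, -2.0]
grip_width: 0.679
```

```bash
python3 - <<'E'
from h import *
s=state(); print(s['time'],s['position'],s['force'],s['moment'],s['grip_width'])
snap('scene','s6');snap('wrist','w6')
E
```

```text
8.125 [ 0.48118921 -0.1848624   0.16781383] [-0.49541163 -0.68782366 -2.00357179] [-0.09469073  0.40147797 -0.00501483] 0.6786419369488728
```

View pics/s6.png

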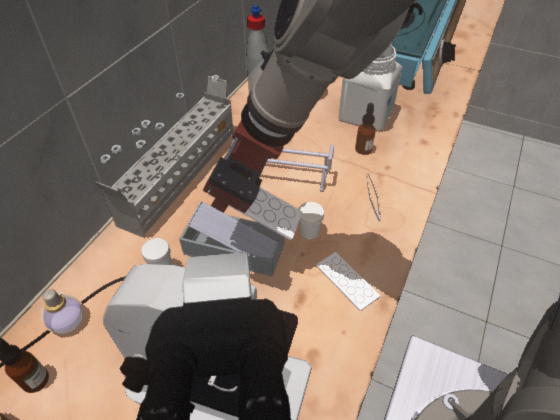

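View pics/w6.png

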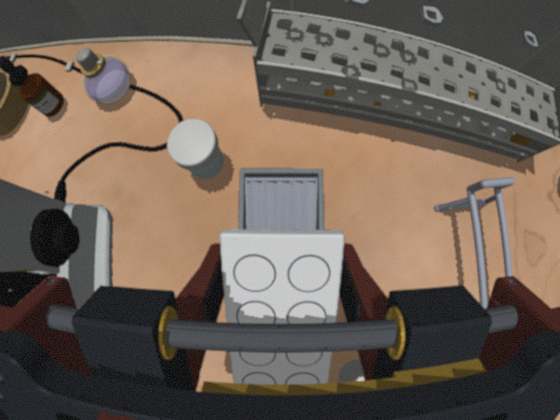

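The tile is firmly held: its end edge is still at row 236, it has the same tilt as the tool, and about 2 N of weight shows. Next I level it and move above the drainer.

```bash
cat >> h.py <<'E'
def place_pose(up=0):
    R,u=toolR(DY); return np.r_[DC+.050*u[:2],.064+up],R
E
python3 - <<'E'
from h import *
p,R=place_pose(.10); print(p); rel(p,R)
E
```

```text
[ 0.54234117 -0.38572771  0.164     ]
rel [-25.72  -1.29  -5.32] [20.83 -2.34  1.5 ] |d| mm 210.2
```

servo_tool --pt "-3 0 0 2 -0.2 0 20" --pt "-7 -0.3 -1 5 -0.5 0 20" --pt "-11 -0.5 -2 8 -0.8 0.3 20" --pt "-15 -0.7 -3 11 -1.2 0.6 20" --pt "-19 -0.9 -4 14.5 -1.6 1 20" --pt "-23 -1.1 -4.8 18 -2 1.3 20" --pt "-25 -1.2 -5.2 20 -2.2 1.5 20" --pt "-25.7 -1.3 -5.3 20.8 -2.3 1.5 20" --pt "-25.7 -1.3 -5.3 20.8 -2.3 1.5 20" --pt "-25.7 -1.3 -5.3 20.8 -2.3 1.5 20"

```text
time: 9.48
position: [0.5415, -0.3845, 0.1636]
orientation: [[0.255, -0.967, 0.0], [-0.967, -0.255, 0.001], [-0.001, -0.001, -1.0]]
force: [0.5, 0.5, -2.4]
grip_width: 0.678
```

```bash
python3 - <<'E'
from h import *
s=state(); print(s['time'],s['position'],s['force'],s['grip_width'])
p,R=place_pose(0); rel(p,R)
snap('scene','s7');snap('wrist','w7');snap('top','t7')
im=cv2.imread('pics/s7.png')[80:290,140:420]; cv2.imwrite('pics/s7c.png',cv2.resize(im,(800,600),interpolation=cv2.INTER_CUBIC))
im=cv2.imread('pics/t7.png')[110:260,250:450]; cv2.imwrite('pics/t7c.png',cv2.resize(im,(800,600),interpolation=cv2.INTER_CUBIC))
E
```

```text
9.475 [ 0.54148067 -0.38454728  0.1635729 ] [ 0.45538621  0.51308151 -2.38500726] 0.6784779747023919
rel [-0.04  0.08 -0.02] [ 0.15 -0.05  9.96] |d| mm 99.6
```

View pics/s7c.png

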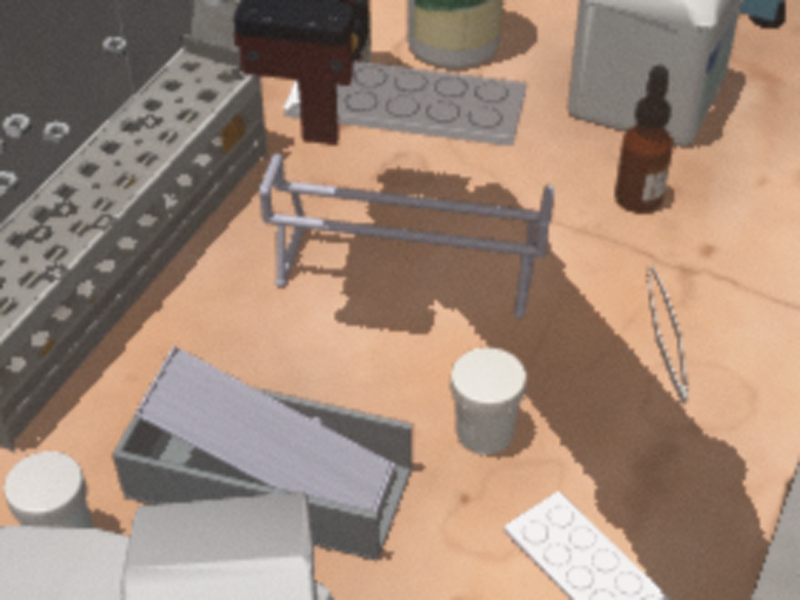

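View pics/w7.png

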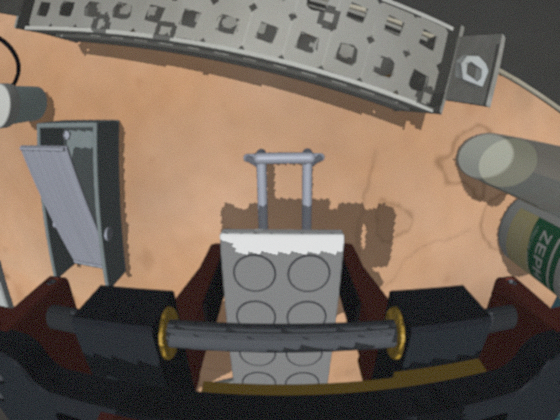

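View pics/t7c.png

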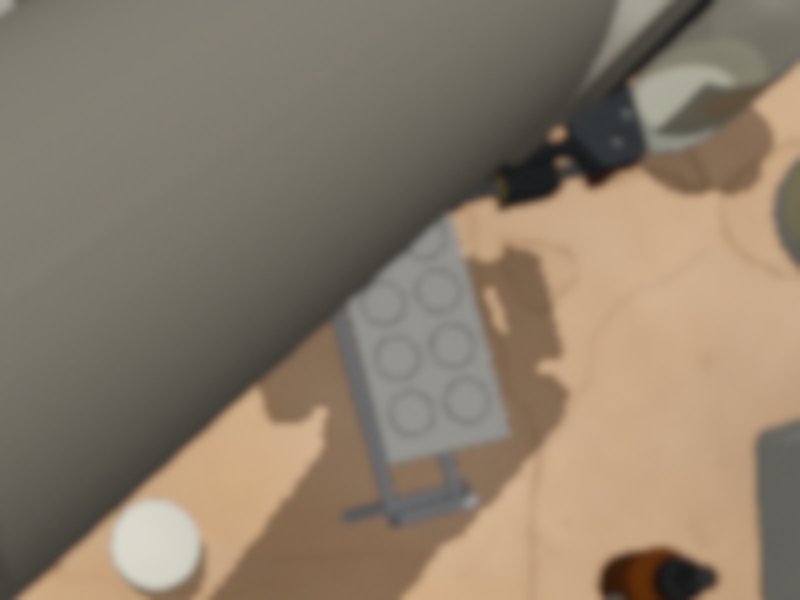

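The tile is level above the drainer. I'll check its level and centre by depth plane, and the drainer again from this second wrist position.

```bash
python3 - <<'E'
from h import *
R,u=toolR(DY); l=np.array([-u[1],u[0]])
for q,h in [((263,175),.051),((308,175),.051),((263,215),.051),((308,215),.051),((249,157),.076),((322,157),.076)]:
    p=fatz('w7',q,h); print('wr',q,np.round(p,4),'along',round((p[:2]-DC)@u[:2],4),'across',round((p[:2]-DC)@l,4))
z=np.load('pics/s7.npz'); sc=lambda u_,v:((u_+.5)*280/800-.5+140,(v+.5)*210/600-.5+80)
P=[]
quad=np.array([(362,72),(518,85),(505,132),(350,112)],np.float32)
for v in range(60,140,3):
  for x in range(350,530,3):
    if cv2.pointPolygonTest(quad,(float(x),float(v)),False)>0:
        o,d,dep=ray('s7',sc(x,v)); P.append(o+d*dep)
P=np.array(P)
for k in range(4):
    c=P.mean(0); n=np.linalg.svd(P-c)[2][2]; n*=np.sign(n[2]); e=abs((P-c)@n); P=P[e<max(.002,2*e.std())]
print('n',n,'tilt along deg',np.degrees(-n[:2]@u[:2]),'across',np.degrees(-n[:2]@l),'z',c, len(P),e.std())
# near end corners from scene and top
zt=c[2]
for q in [(527,80),(513,142)]:
    p=atz('s7',sc(*q),zt); print('near corner sc',np.round(p,4),(p[:2]-DC)@u[:2],(p[:2]-DC)@l)
t=lambda a,b:((a+.5)/4-.5+250,(b+.5)/4-.5+110)
for q in [(388,464),(510,436)]:
    p=atz('t7',t(*q),zt); print('near corner top',np.round(p,4),(p[:2]-DC)@u[:2],(p[:2]-DC)@l)
for q in [(393,519),(477,497)]:
    p=atz('t7',t(*q),.076); print('drainer near end top',np.round(p,4),(p[:2]-DC)@u[:2],(p[:2]-DC)@l)
E
```

```text
wr (263, 175) [ 0.5671 -0.3628  0.051 ] along 0.0798 across 0.0159
wr (308, 175) [ 0.5762 -0.3973  0.051 ] along 0.0798 across -0.0198
wr (263, 215) [ 0.5347 -0.3708  0.051 ] along 0.0464 across 0.0164
wr (308, 215) [ 0.5441 -0.4065  0.051 ] along 0.0464 across -0.0206
wr (249, 157) [ 0.5825 -0.3501  0.076 ] along 0.0979 across 0.0242
wr (322, 157) [ 0.5957 -0.4     0.076 ] along 0.098 across -0.0275
n [ 0.00720995 -0.03644402  0.99930969] tilt along deg 0.13399884359378106 across 2.124337434389769 z [ 0.47430847 -0.39817188  0.16176363] 451 0.0005147371643781806
near corner sc [ 0.4285 -0.4447  0.1618] -0.07516735960390725 -0.02790527241180509
near corner sc [ 0.4117 -0.3806  0.1618] -0.07495612455215238 0.038352469103634504
near corner top [ 0.4126 -0.3846  0.1618] -0.07518548338476792 0.034278965070318905
near corner top [ 0.427  -0.442   0.1618] -0.07593679584868998 -0.024968923871872897
drainer near end top [ 0.3934 -0.4019  0.076 ] -0.09814551323971941 0.022370055264909015
drainer near end top [ 0.4057 -0.4458  0.076 ] -0.09742104724829052 -0.023205138430068894
```

Drainer centre is confirmed (ends at ±98 mm along, about −1.5 mm across). The tile's near end is at −75 mm and level, but it sits about 4 mm off across. I'll correct by +0.4 cm in tool x and descend.

servo_tool --pt "0 0 0 0.4 0 2 20" --pt "0 0 0 0.4 0 4.5 20" --pt "0 0 0 0.4 0 6.5 20" --pt "0 0 0 0.4 0 8 20" --pt "0 0 0 0.4 0 8.8 20" --pt "0 0 0 0.4 0 9.2 20" --pt "0 0 0 0.4 0 9.2 20" --pt "0 0 0 0.4 0 9.2 20"

```text
time: 10.62
position: [0.5432, -0.3888, 0.0727]
orientation: [[0.255, -0.967, 0.002], [-0.967, -0.255, 0.0], [0.0, -0.002, -1.0]]
force: [-0.9, 0.4, -0.7]
grip_width: 0.681
```

servo_tool --pt "0 0 0 0 0 0.2 20" --pt "0 0 0 0 0 0.4 20" --pt "0 0 0 0 0 0.4 20"

```text
time: 11.0
position: [0.5431, -0.3887, 0.0685]
orientation: [[0.255, -0.967, 0.002], [-0.967, -0.255, 0.001], [-0.0, -0.002, -1.0]]
force: [0.5, 0.1, -2.0]
grip_width: 0.68
```

servo_tool --pt "0 0 0 0 0 0.2 20" --pt "0 0 0 0 0 0.3 20" --pt "0 0 0 0 0 0.3 20"

```text
time: 11.38
position: [0.5431, -0.3887, 0.0655]
orientation: [[0.255, -0.967, 0.001], [-0.967, -0.255, 0.001], [-0.0, -0.002, -1.0]]
force: [0.0, -0.1, -1.5]
grip_width: 0.681
```

```bash
python3 - <<'E'
from h import *
s=state(); print(s['time'],s['position'],s['force'],s['moment'])
snap('scene','s8')
im=cv2.imread('pics/s8.png')[110:215,200:340]; cv2.imwrite('pics/s8c.png',cv2.resize(im,(800,600),interpolation=cv2.INTER_CUBIC))
E
```

```text
11.375 [ 0.54311772 -0.38872175  0.06545712] [ 0.02907304 -0.09519109 -1.51479713] [ 0.0294468   0.00092881 -0.08689789]
```

View pics/s8c.png

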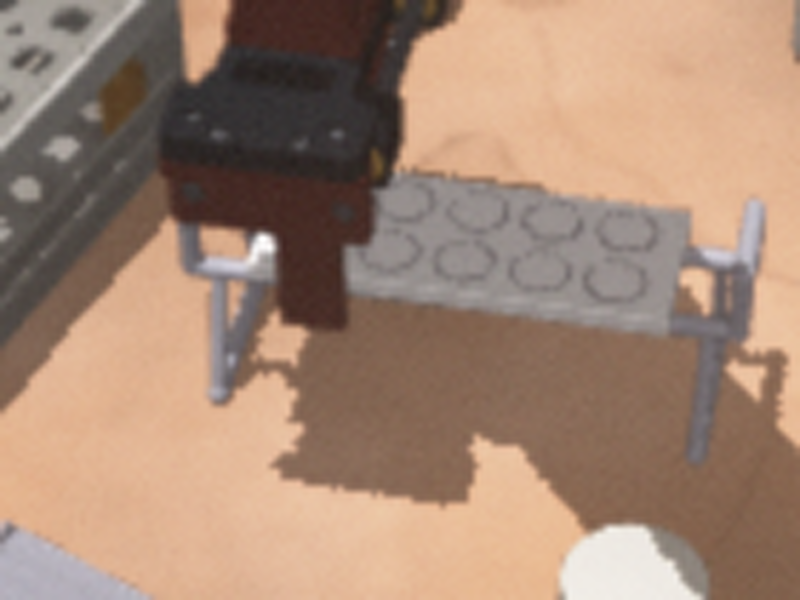

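Tile is between the upturned ends, just above the rails at (680,325). I'll go down by millimetres until the force changes.

servo_tool --pt "0 0 0 0 0 0.1 20" --pt "0 0 0 0 0 0.1 20"

```text
time: 11.68
position: [0.5432, -0.3887, 0.065]
orientation: [[0.255, -0.967, 0.002], [-0.967, -0.255, 0.001], [-0.0, -0.002, -1.0]]
force: [-0.8, 1.8, 3.6]
grip_width: 0.675
```

servo_tool --pt "0 0 0 0 0 0.1 20" --pt "0 0 0 0 0 0.1 20"

```text
time: 11.92
position: [0.5432, -0.3888, 0.0649]
orientation: [[0.255, -0.967, 0.002], [-0.967, -0.255, 0.001], [-0.0, -0.002, -1.0]]
force: [-3.8, 2.4, 7.3]
grip_width: 0.673
```

servo_tool --pt "0 0 0 0 0 0.1 20" --pt "0 0 0 0 0 0.1 20"

```text
time: 12.18
position: [0.5432, -0.3888, 0.0649]
orientation: [[0.255, -0.967, 0.002], [-0.967, -0.255, 0.001], [-0.001, -0.003, -1.0]]
force: [-2.4, 2.3, 8.2]
grip_width: 0.676
```

The tile has been in contact since TCP z was about 65 mm. I'll open slowly.

servo_tool --pt "0 0 0 0 0 0 70" --pt "0 0 0 0 0 0 74" --pt "0 0 0 0 0 0 80" --pt "0 0 0 0 0 0 90" --pt "0 0 0 0 0 0 100" --pt "0 0 0 0 0 0 100"

```text
time: 12.92
position: [0.5432, -0.3888, 0.0649]
orientation: [[0.255, -0.967, 0.002], [-0.967, -0.255, 0.001], [-0.001, -0.003, -1.0]]
force: [-1.1, -0.8, 0.3]
grip_width: 0.996
```

servo_tool --pt "0 0 0 0 0 -1 100" --pt "0 0 0 0 0 -3 100" --pt "0 0 0 0 0 -6 100" --pt "0 0 0 0 0 -11 100" --pt "0 0 0 0 0 -14 100" --pt "0 0 0 0 0 -14 100"

```text
time: 13.68
position: [0.5442, -0.3904, 0.2093]
orientation: [[0.255, -0.967, 0.008], [-0.967, -0.255, -0.002], [0.004, -0.008, -1.0]]
force: [0.0, -0.7, -0.6]
grip_width: 1.0
```

```bash
python3 - <<'E'
from h import *
s=state(); print(s['time'],s['position'],s['force'],s['grip_width'])
snap('scene','s9');snap('wrist','w9');snap('top','t9')
im=cv2.imread('pics/s9.png')[110:215,200:340]; cv2.imwrite('pics/s9c.png',cv2.resize(im,(800,600),interpolation=cv2.INTER_CUBIC))
E
```

```text
13.675 [ 0.54422012 -0.39042802  0.20929389] [ 0.02636814 -0.72028759 -0.6477624 ] 0.9996105025907378
```

View pics/s9c.png

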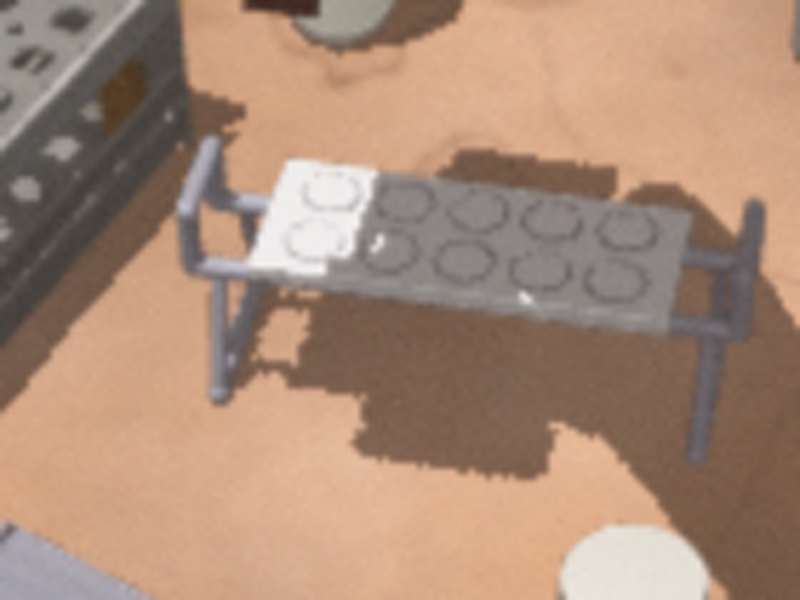

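View pics/w9.png

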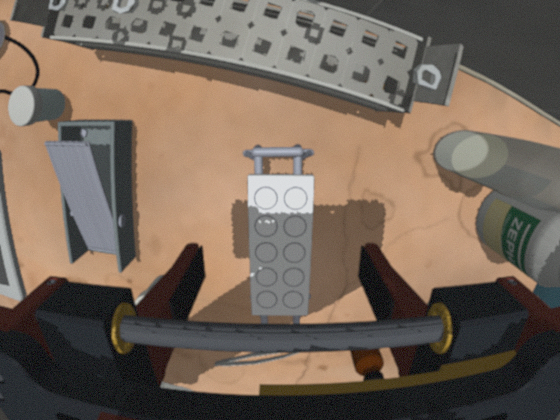

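View pics/t9.png

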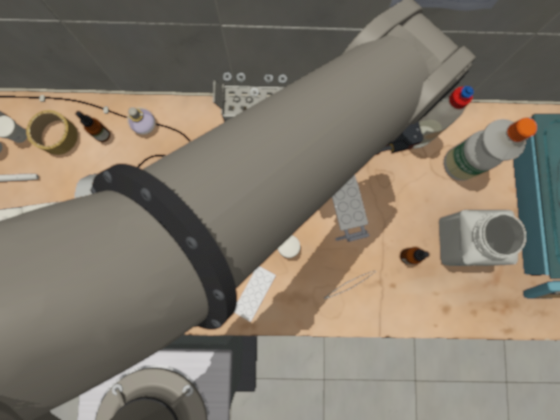

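The tile lies on both rails, face up, with the fingers clear. In the wrist view its corners are at (248,176), (314,176), (308,316) and (252,316). A numeric check:

```bash
python3 - <<'E'
from h import *
R,u=toolR(DY); l=np.array([-u[1],u[0]])
c=np.array([fatz('w9',q,.063) for q in [(248,176),(314,176),(308,316),(252,316)]])
m=(c[0]+c[1]-c[2]-c[3])/2; k=c.mean(0)[:2]-DC
print('along',k@u[:2],'across',k@l,'yaw',np.degrees(np.arctan2(m[1],m[0])),'len',np.linalg.norm(m),np.linalg.norm(c[0]-c[1]))
for q in [(258,163),(299,163)]:
    p=fatz('w9',q,.051);print('rail across',(p[:2]-DC)@l,(p[:2]-DC)@u[:2])
for q in [(247,153),(311,153)]:
    p=fatz('w9',q,.076);print('end',(p[:2]-DC)@l,(p[:2]-DC)@u[:2])
s=lambda a,b:((a+.5)*.175-.5+200,(b+.5)*.175-.5+110)
quad=np.array([(290,165),(685,212),(665,312),(260,265)],np.float32);P=[]
for v in range(165,312,5):
  for x in range(260,690,5):
    if cv2.pointPolygonTest(quad,(float(x),float(v)),False)>0:
        o,d,dep=ray('s9',s(x,v)); P.append(o+d*dep)
P=np.array(P)
for _ in range(4):
    g=P.mean(0); n=np.linalg.svd(P-g)[2][2]; n*=np.sign(n[2]); e=abs((P-g)@n); P=P[e<max(.002,2*e.std())]
print('tilt',np.degrees(np.arccos(n[2])),'along',np.degrees(-n[:2]@u[:2]),'across',np.degrees(-n[:2]@l),'top z',g[2])
for n_,f,q in (('cup','s9',(630,570)),):
    o,d,dep=ray(f,s(*q)); print(n_,o+d*dep)
E
```

```text
along -0.0013359099934107783 across -0.0033698381766953094 yaw 14.35805677217863 len 0.15008523088160688 0.05892434830649619
rail across 0.017213907951333495 0.08349433313643544
rail across -0.020525604906845026 0.08344408924377147
end 0.02459958696904049 0.09611721328618132
end -0.02911074744034839 0.0960488983137417
tilt 1.2217140668042685 along -0.1242080159040722 across 1.215290678618556 top z 0.06393224165061893
cup [ 0.3826183  -0.28223266  0.06010227]
```

```bash
python3 - <<'E'
from plant import *
print(job_done()); print(state()['time'])
E
```

```text
the job is handed in; nothing more can be done
None
the job is handed in; nothing more can be done
```

The tile is on the drainer and the job is handed in at about 14 s of the 54 s limit; the system gave no verdict.

**What I did:** I pressed the tile's open end down until the bed reached its stop, measuring 25.7° of tilt (0.449 rad). I then gripped the tile across its width near the raised end and lifted it, its origin reaching about 137 mm by my calculation. I levelled it, set it down on both rails until the force showed contact, let go and backed off.

**Last checks:**

| Check | Measured | Limit |
|---|---|---|
| Offset along the rails | about 1 mm | 22 mm |
| Offset across the rails | 2–3 mm | 12 mm |
| Angle to the rails | about 0.5° | 11.5° (0.2 rad) |
| Tilt | about 1.2° | 3.4° (0.06 rad) |
| Top face height | 64 mm (63 mm expected) | – |

- **Cup and pot:** The cup was measured within about 5 mm of its starting place. The pot was only seen standing, not re-measured.
- **Tilt reading:** The tilt figure is probably camera depth bias. An earlier fit showed a similar skew of 1–2°, and the same fit gave 2.1° across with the tile held by the level tool.
- **Pressing force:** It rose to 37 N against the stop, well above the 4–8 N needed to tip the tile. It came through the fingertips and was backed off at once, and stayed within the limits given.

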